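# Lock the lid press with its ring pin

### The job

Lock the parked lid press for the night: take the ring pin from its white cradle, push it point first through the press fork from the side with the brass stop bush, by feel and never hard, until its head meets the bush. Only then flip its sprung ring over the fork and press it past the pin's point so that it snaps shut, and let go. Leave the sprinkle jar, the label roll and the gift box where they are.

Things in the scene. Friction and masses are not known exactly. Their poses are not given: they have to be found in the camera images.
- press: Grey bench lid press, fixed; base 225 x 110 mm, 15 mm high, under a narrow steel fork 24 mm wide (x), 30 mm thick (y), 114 mm high. Origin: underside of the base below the middle of the fork; z up; +x towards the white round pad (arm and pad below 70 mm). Pin hole along y, 100 mm above the table, 12 mm bore in both fork cheeks; the pin goes in towards -y from the brass bush's side
- hole (a point): Centre of the pin hole at the outer face of the +y fork cheek, axes as the press; far face of the fork at y = -30 mm. A brass stop bush (bore 13, outside 18 mm) surrounds the hole here; its face, which the pin's head must meet, stands 5 to 17 mm out of the cheek (+y), set differently each time and not measured: feel for it
- eye (a point): Middle of the fork, on the hole's axis. Between the cheeks hangs the ram's eye (bore 13 mm, 12 mm thick), sagging 2.5 mm below this point: the pin's tapered point must shove the sprung ram (about 5 N down) up, and then slides through under that load, some 4 to 10 N all the way (a light hold of the pin afterwards); meeting the bush is a firm stop
- ledge (a point): Middle of the top of a ledge on the press below the hole, on the bush side: 26 mm wide (x), from the cheek to 45 mm out, 9.5 mm below the hole's axis. The flat underside of the pin's head passes 1.5 mm over it and is thereby kept from rolling
- cradle: White plastic cradle, fixed, base 90 x 80 mm, 55 mm high, origin at the table below the front face of the pin's head; the pin lies in it level, its axis 52 mm above the table, in a groove open upwards: lift it straight up by 20 mm or more
- pin_grip (a point): Middle of the red grip plate that stands on the pin's head: 12 mm thick (x), 18 mm long (y), from 17 mm above to 22 mm below this point, where the steel head begins. Axes as the pin: it points along -y, z up; fingers from above close along x. The pin's axis lies 30 mm below this point, the head's front face 9 mm and the point 69 mm towards -y. Pin with ring about 0.14 kg
- pin_collar (a point): Centre of the front face of the pin's head (26 wide, 18 long, 16 mm high), on the pin's axis; from here the 10 mm shank runs 60 mm along -y to the point. The ring's hinge axis (along x) lies 8 mm behind this face (+y), on the pin's axis
- pin_tip (a point): Point of the pin, on its axis; the last 14 mm taper from 10 mm to 4 mm across
- ring (a joint): Angle of the pin's sprung ring, a steel bow 43 mm wide: 0 = folded back behind the head, 15 degrees below level; 1.83 = straight up, 3.40 = level along the shank, 3.665 = end stop, 15 degrees below level. Stays where left (0.03 N m). Its cross bar, 68 mm from the hinge, must pass the point: near 3.2 to 3.5 it rides on it and springs out 2 mm, which takes 3 to 10 N at the tab, then it snaps shut
- ring_tab (a point): Centre of the red disc tab on the ring's bow, 18 mm across, 10 mm thick along the hinge axis (x), 95 mm from the hinge, on a 6 mm stem 27 mm out from the cross bar: fingers from above can pinch it along x and carry it round, the disc turning between them, or push it
- sprinkle_jar: Sprinkle jar with black cap, 41 mm across, 105 mm high, standing; origin at its underside. Leave alone
- seal_roll: Roll of round seal stickers lying flat, 79 mm across, 36 mm high; origin at its underside. Leave alone
- gift_box: Clear gift box of cookies, 74 x 74 x 129 mm, standing; origin at its underside. Leave alone

How it is judged:
On the way, in this order (a step that is already met when the one before it is completed fails the run):
1. the pin is through the fork and its head meets the stop bush, ring still folded back (y of pin_tip in the frame of hole below -0.038 m and x of pin_tip in the frame of hole between -0.005 and 0.005 m and z of pin_tip in the frame of hole between -0.005 and 0.005 m and y of stop_bush_c16 in the frame of pin_collar between -0.0015 and 0.0015 m and value of joint ring below 0.3 rad), for 0.1 s.
2. the ring has snapped shut past the pin's point (y of pin_tip in the frame of hole below -0.038 m and x of pin_tip in the frame of hole between -0.005 and 0.005 m and z of pin_tip in the frame of hole between -0.005 and 0.005 m and value of joint ring above 3.5 rad), for 0.2 s.
At the end, for the whole second after the job is handed in: the pin is through the fork, its point at least 8 mm out of the far side, its head within 3 mm of the stop bush; the ring is shut past the point (joint over 3.5); the pin is at rest (all of step 2 and y of stop_bush_c16 in the frame of pin_collar between -0.003 and 0.0015 m and linear speed of pin below 0.02 m/s); the robot touches nothing.
It fails at once if the pin is forced against the press (over 25 N) (contact force between pin and press above 25 N).
It fails at once if the robot hits the press (over 15 N) (contact force between any of the fingers, the arm and press above 15 N).
It fails at once if the sprinkle jar is pushed more than 20 mm or tipped (distance of sprinkle_jar from where it was at the start of the episode above 0.02 m or angle between sprinkle_jar's own z axis and vertical above 0.35 rad).
It fails at once if the label roll is pushed more than 20 mm or tipped (distance of seal_roll from where it was at the start of the episode above 0.02 m or angle between seal_roll's own z axis and vertical above 0.35 rad).
It fails at once if the gift box is pushed more than 20 mm or tipped (distance of gift_box from where it was at the start of the episode above 0.02 m or angle between gift_box's own z axis and vertical above 0.35 rad).
It also fails if it takes over 72 s, if anything falls off the work surface, if the arm or the gripper's body presses on something with over 40 N, if the wrist force passes 120 N, or if a joint passes its speed limit or range.

### The arm

A 6-joint arm with a two-finger parallel gripper is mounted at the origin on the work surface; the furniture and walls round the work are solid. World frame = base frame: x ahead of the robot, y to its left, z up, the work surface at z = 0. Lengths are in m, angles in rad, forces in N, time in s.
With the tool pointing down it reaches from about 0.225 to 0.875 m from the base axis. Payload 3.4 kg.
Tool frame: the origin (TCP) lies at the very end of the fingers, on their centre line; the grasp point (between the pads) lies 19 mm behind it; z points along the fingers, y is the line along which they close (so a half turn about z gives the same grasp; the last joint's range is limited). The gripper opens to 85 mm and grips with 20 to 120 N. Pads are 22 mm wide; open, the fingers measure 114 mm over their backs; the gripper's body (76 mm by 85 mm) begins 54 mm behind the grasp point. The pads swing forward as they close: fully open they stand 13 mm farther back than shut.
Start: joints at [-1.331, 0.276, 1.505, -0, 1.361, -0.121], TCP at [0.203, -0.538, 0.231] pointing down, gripper open.
Joint ranges: [-2.89, 2.89], [-0.75, 2.08], [0.22, 2.7], [-1.18, 4.32], [0.11, 2.71], [-2.7, 2.7]. Speed limits (rad/s): [2.57, 2.57, 3.14, 3.14, 3.14, 3.14].

### API

Orientations are given as a rotation vector (axis times angle).
In Python, from plant import r, imaging, ticket gives the robot as it stands. The module is installed in compiled form; this text tells all that it offers.
- The arm moves only by the tool arm_command, never from a script. Its argument "increments" is text: rows parted by semicolons, each of 7 numbers parted by spaces: the finger opening in mm, from 0 to 85.4, then the shift along the tool's x, y, z in mm, then the turn, a rotation vector about the tool's x, y, z in rad. In form: fingers tx ty tz ax ay az; .... A call has 1 to 20 rows; each row is the pose to reach, as a shift and turn from the pose commanded when the call began, along the tool's axes at that moment; what a row does not reach only later rows make up. A row lasts 1/8 s, in which the tool goes at most 62.5 mm and 10.7 degrees, less where a joint would pass 70% of its speed; a pose out of reach is approached as far as the arm can. A call with a gripper value outside its range is refused whole. The fingers move at their own pace and stop on an object; the grip force is fixed at half the most. Time passes only in rows, so rows that repeat a pose let the fingers close. It gives the time, the measured TCP pose, the force, the opening and the grip force at its end, in the units of the state.
- r.sense(): the state, without advancing time (a new reading comes with each control period).
- imaging.snapshot(name): name is "side" or "top" or "wrist"; returns a dict with "color" (420x560x3 uint8, red, green, blue), "fx", "fy", "cx", "cy" (pixels), "pose" (4x4, takes a point from camera to world coordinates); the wrist camera has in their place "T_tool_cam" (4x4, takes a point from camera to tool coordinates, whose origin is the TCP and whose axes are the flange's). Camera axes: x right, y up, looking along -z (the intrinsics and any distortion apply to the point x, -y, -z); pixel columns grow to the right and rows downward; lengths in m; the calibration is good to about 2 mm. The wrist camera is an equidistant fisheye: a pixel r from the principal point sees the ray r / f radians off the axis. A picture is of the moment at which its call begins: read the wrist's pose just before it. There is no depth.
- ticket.finish_job(): hands the job in; it is judged then, once.
Trained networks look in a picture, given as the dict that the camera call returned (one of the last four; its "shot" number tells which), for a name from the list of things; names that differ only in an ending like _2 or _b are one class to them, and where a whole thing is asked for, a point or a joint stands for the part that bears it (a point fixed in the world has none). Each returns a list of dicts, best first, with "p" (0 to 1); they miss things now and then, are a little off and sometimes report something else, mostly with a low value. They report only what shows in the picture. A call takes as long as a camera call.
- imaging.recognise(target, picture): "at" ([row, column] in pixels, amid what is visible of it).
- imaging.masks_of(target, picture): "region" (420x560 bool, what is visible of it) and "at" ([row, column] in pixels, amid what is visible of it).
The state is a dict: "t": time; "joints": joint angles; "dq": joint speeds; "tau": joint torques, N m; "tool_pos": TCP position; "orientation": TCP orientation; "ft_force": force on the tool from outside, world axes, zero at the start; "moment": the same for the moment, N m; "opening": finger opening in m; "gripper_force": force on a finger pad.
Only numpy, scipy, OpenCV 4.12 (cv2) and the standard library are available. Lean on these libraries where they do the work, as an engineer would, in place of code of your own. Each camera call takes 0.05 s, during which the arm holds its last target. There are 200 camera calls.

## Working session

There is one attempt and no reset: what is moved stays moved. The work goes in short steps, Python scripts to look and compute and a tool call to move; the robot and the scene stay as the last step left them, time stands still between calls to the robot, and variables do not carry over. Pictures are saved under pics/ and viewed, at most 10 in all, crops included, and the job is handed in when it is done.

Besides the shell and the picture viewer there is one more tool, called after "Request:" by a JSON object that holds its "name" and its "arguments", one argument or row to a line. arm_command: Moves the arm, as the interface text tells. Its arguments: {"type":"object","properties":{"increments":{"type":"string"}},"required":["increments"]}

```bash
mkdir -p pics
cat > h.py <<'E'
import numpy as np, cv2
from scipy.spatial.transform import Rotation as R
from plant import r, imaging, ticket
def toolT():
    s=r.sense(); T=np.eye(4); T[:3,:3]=R.from_rotvec(s["orientation"]).as_matrix(); T[:3,3]=s["tool_pos"]; return T
def shot(n):
    T=toolT(); p=imaging.snapshot(n)
    p["W"]= T@p["T_tool_cam"] if n=="wrist" else p["pose"]; p["n"]=n; return p
def ray(p,rc):
    u=rc[1]-p["cx"]; v=rc[0]-p["cy"]
    if p["n"]=="wrist":
        x,y=u/p["fx"],v/p["fy"]; t=np.hypot(x,y); k=np.sin(t)/t if t>1e-9 else 1
        d=np.array([x*k,-y*k,-np.cos(t)])
    else: d=np.array([u/p["fx"],-v/p["fy"],-1.])
    d=p["W"][:3,:3]@d; return p["W"][:3,3],d/np.linalg.norm(d)
def atz(p,rc,z):
    o,d=ray(p,rc); return o+d*(z-o[2])/d[2]
def proj(p,X):
    c=np.linalg.inv(p["W"])@np.append(X,1); x,y,z=c[0],-c[1],-c[2]
    if p["n"]=="wrist":
        h=np.hypot(x,y); t=np.arctan2(h,z); k=t/h
        return np.array([p["cy"]+p["fy"]*y*k,p["cx"]+p["fx"]*x*k])
    return np.array([p["cy"]+p["fy"]*y/z,p["cx"]+p["fx"]*x/z])
def tri(a,ra,b,rb):
    o1,d1=ray(a,ra);o2,d2=ray(b,rb)
    s=np.linalg.lstsq(np.stack([d1,-d2],1),o2-o1,rcond=None)[0]
    P,Q=o1+d1*s[0],o2+d2*s[1]; return (P+Q)/2,np.linalg.norm(P-Q)
def save(p,n): cv2.imwrite("pics/"+n,p["color"][:,:,::-1])
def tt(P):
    "world point -> tool coords, mm"
    T=toolT(); return np.round(T[:3,:3].T@(np.array(P)-T[:3,3])*1000,1)
E
cat > a.py <<'E'
from h import *
np.set_printoptions(precision=4,suppress=True)
P={n:shot(n) for n in("top","side","wrist")}
for n,p in P.items(): save(p,n+"1.png"); print(n,p["W"][:3,3],p["fx"],p["cx"],p["cy"],list(p))
for t in "press cradle pin pin_grip ring_tab sprinkle_jar seal_roll gift_box".split():
    for n,p in P.items():
        try: print(t,n,[(np.round(d["at"],1),round(d["p"],2),atz(p,d["at"],.08)) for d in imaging.recognise(t,p)[:2]])
        except Exception as e: print(t,n,e)
print(r.sense()); print(toolT())
a=np.hstack([P["top"]["color"],P["side"]["color"]]);
E
python3 a.py
```

```text
top [0.3421 0.0153 1.2358] 438.14222824802147 279.2257580775804 206.60959654791876 ['color', 'fx', 'fy', 'cx', 'cy', 'pose', 'shot', 'W', 'n']
side [0.0124 0.7387 0.6541] 444.15858264214967 285.10205229329085 203.87981874533645 ['color', 'fx', 'fy', 'cx', 'cy', 'pose', 'shot', 'W', 'n']
wrist [ 0.2817 -0.5085  0.3727] 325.19226210127806 274.83870347891354 211.30089929967167 ['color', 'fx', 'fy', 'cx', 'cy', 'T_tool_cam', 'shot', 'W', 'n']
press top [(array([202.2, 296.1]), 0.76, array([ 0.5643, -0.0455,  0.08  ]))]
press side [(array([222.3, 290.6]), 0.81, array([0.5068, 0.0161, 0.08  ])), (array([225.9, 202.7]), 0.2, array([0.6668, 0.1448, 0.08  ]))]
press wrist []
cradle top [(array([239.6, 208.3]), 0.95, array([0.4633, 0.1871, 0.08  ]))]
cradle side [(array([296.7, 253.7]), 0.73, array([0.4204, 0.264 , 0.08  ]))]
cradle wrist []
pin top it knows: cradle, eye, gift_box, hole, ledge, pin_collar, pin_grip, pin_tip, press, ring, ring_tab, seal_roll, sprinkle_jar
pin side it knows: cradle, eye, gift_box, hole, ledge, pin_collar, pin_grip, pin_tip, press, ring, ring_tab, seal_roll, spri
[... 1076 characters left out ...]
x side [(array([226.6, 204.2]), 0.85, array([0.6618, 0.145 , 0.08  ]))]
gift_box wrist []
{'t': 1.2, 'joints': array([-1.3311,  0.2759,  1.5049,  0.    ,  1.3607, -0.121 ]), 'dq': array([-0.0022, -0.0012,  0.0012, -0.0019,  0.0005,  0.0001]), 'tau': array([  0.0003, -41.6672, -24.6099,  -0.0003,   0.0003,   0.    ]), 'tool_pos': array([ 0.203 , -0.538 ,  0.2313]), 'orientation': array([3.0905, 0.5636, 0.    ]), 'ft_force': array([0.2431, 0.4625, 0.694 ]), 'moment': array([-0.0037, -0.0119, -0.0546]), 'gripper_force': 0.0, 'opening': 0.08520079199612876}
[[ 0.9356  0.353   0.      0.203 ]
 [ 0.353  -0.9356 -0.0001 -0.538 ]
 [-0.      0.0001 -1.      0.2313]
 [ 0.      0.      0.      1.    ]]
```

Run:
```python
import cv2
t=cv2.imread("pics/top1.png")[120:300,140:420]; cv2.imwrite("pics/t1.png",cv2.resize(t,None,fx=2.8,fy=2.8,interpolation=cv2.INTER_CUBIC))
t=cv2.imread("pics/side1.png")[120:360,130:410]; cv2.imwrite("pics/s1.png",cv2.resize(t,None,fx=2.5,fy=2.5,interpolation=cv2.INTER_CUBIC))
```

```text
(no output)
```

View pics/t1.png

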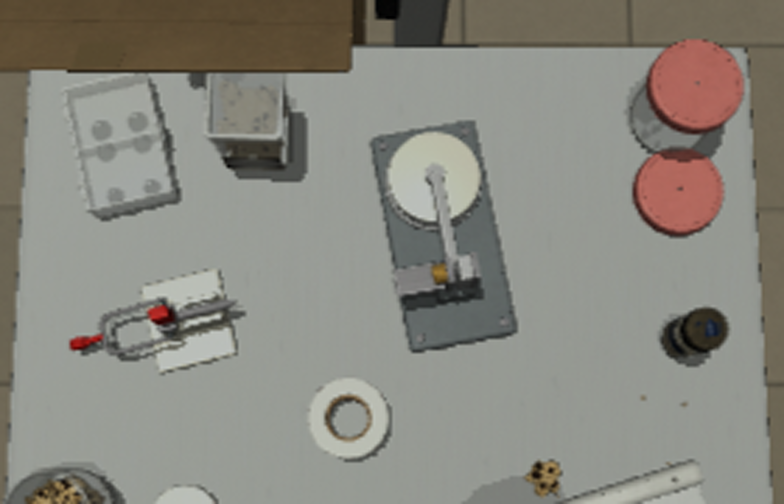

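View pics/s1.png

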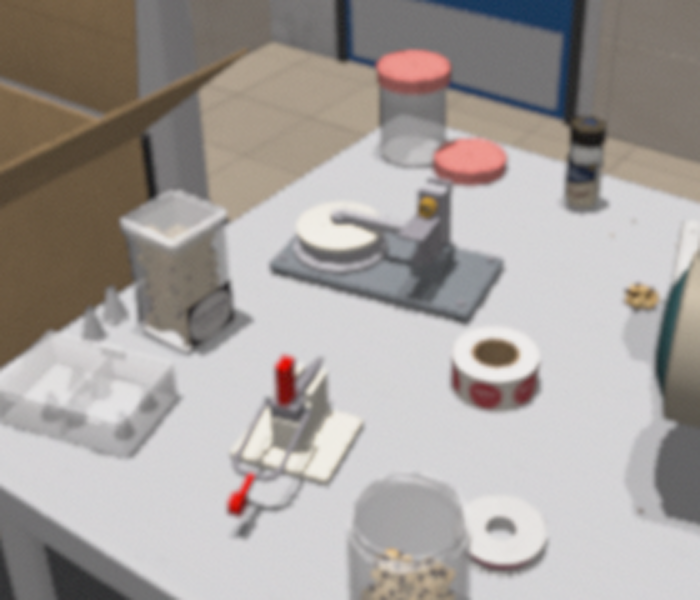

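```bash
cat > b.py <<'E'
from h import *
np.set_printoptions(precision=4,suppress=True)
a=shot("top");b=shot("side")
for t in "pin_grip pin_tip pin_collar ring_tab hole eye ledge".split():
    A=imaging.recognise(t,a);B=imaging.recognise(t,b)
    if A and B: print(t,A[0]["p"],B[0]["p"],*tri(a,A[0]["at"],b,B[0]["at"]))
    else: print(t,A,B)
m=imaging.masks_of("press",a)[0]["region"]
g=a["color"].astype(int)
# base corners by hand from crop (2.8x, offset 140,120)
C=[(140+x/2.8,120+y/2.8) for x,y in((373,140),(475,122),(517,330),(412,350))]
Q=[atz(a,(y,x),.015) for x,y in C]; print(np.array(Q)); print(np.mean(Q,0))
c=cv2.convexHull(np.argwhere(m)[:,::-1].astype(np.int32)); print(cv2.minAreaRect(c))
W=np.array([[.203,-.538]])
print(a["W"],b["W"]); T=imaging.snapshot("wrist")["T_tool_cam"]; print(T)
E
python3 b.py
```

```text
pin_grip 0.62 0.92 [0.4845 0.2274 0.0514] 0.0005628128502759921
pin_tip 0.69 0.65 [0.4773 0.2236 0.0499] 0.020746188288175225
pin_collar 0.71 0.87 [0.4832 0.2176 0.0589] 0.006037088501528141
ring_tab 0.71 0.53 [ 0.5029  0.2465 -0.0438] 0.017455052237386012
hole 0.6 0.69 [ 0.5716 -0.0514  0.0203] 0.017115327818677147
eye 0.72 0.57 [ 0.5702 -0.0611  0.0172] 0.0029302629505616965
ledge 0.78 0.69 [ 0.5753 -0.067   0.0002] 0.007249735621234185
[[ 0.671   0.0162  0.015 ]
 [ 0.6904 -0.0889  0.015 ]
 [ 0.4753 -0.1282  0.015 ]
 [ 0.4552 -0.0231  0.015 ]]
[ 0.573 -0.056  0.015]
((297.80767822265625, 204.03846740722656), (78.83869171142578, 39.61545944213867), 78.69007110595703)
[[-0.0005  0.9839 -0.1788  0.3421]
 [-0.9999  0.0019  0.0132  0.0153]
 [ 0.0133  0.1788  0.9838  1.2358]
 [ 0.      0.      0.      1.    ]] [[-0.8189  0.2908 -0.4948  0.0124]
 [-0.5739 -0.4229  0.7013  0.7387]
 [-0.0053  0.8583  0.5132  0.6541]
 [ 0.      0.      0.      1.    ]]
[[ 0.0006  0.9454  0.3258  0.084 ]
 [ 1.     -0.0008  0.0005  0.0005]
 [ 0.0008  0.3258 -0.9454 -0.1422]
 [ 0.      0.      0.      1.    ]]
```

Request:
{"name": "arm_command", "arguments": {
  "increments": "85 528 -616 -19 0 0 -1.42;85 528 -616 -19 0 0 -1.42;85 528 -616 -19 0 0 -1.42;85 528 -616 -19 0 0 -1.42;85 528 -616 -19 0 0 -1.42;85 528 -616 -19 0 0 -1.42;85 528 -616 -19 0 0 -1.42;85 528 -616 -19 0 0 -1.42;85 528 -616 -19 0 0 -1.42;85 528 -616 -19 0 0 -1.42;85 528 -616 -19 0 0 -1.42;85 528 -616 -19 0 0 -1.42;85 528 -616 -19 0 0 -1.42;85 528 -616 -19 0 0 -1.42;85 528 -616 -19 0 0 -1.42;85 528 -616 -19 0 0 -1.42;85 528 -616 -19 0 0 -1.42"
}}

```text
t: 4.22
tool_pos: [0.4793, 0.2234, 0.2506]
orientation: [1.978, 2.44, 0.0]
ft_force: [-0.7, 0.2, -0.0]
opening: 0.0847
gripper_force: 0.0
```

```bash
cat > c.py <<'E'
from h import *
import sys
np.set_printoptions(precision=4,suppress=True)
a=shot("wrist"); save(a,sys.argv[1]); np.save("w.npy",a["W"]); print(a["W"],a["fx"],a["cx"],a["cy"])
Z=dict(pin_grip=.082,pin_tip=.052,pin_collar=.052,ring_tab=.027,hole=.1,eye=.1,ledge=.0905)
for t in Z:
    A=imaging.recognise(t,a)
    print(t,[(d["p"],np.round(d["at"],1),atz(a,d["at"],Z[t])) for d in A[:2]])
E
python3 c.py w1.png
```

```text
[[ 0.9783 -0.1958 -0.0678  0.462 ]
 [ 0.2072  0.925   0.3184  0.3053]
 [ 0.0003 -0.3256  0.9455  0.3927]
 [ 0.      0.      0.      1.    ]] 325.19226210127806 274.83870347891354 211.30089929967167
pin_grip [(0.57, array([183.4, 277.2]), array([0.4805, 0.2295, 0.082 ]))]
pin_tip [(0.57, array([187.3, 276.6]), array([0.4826, 0.2178, 0.052 ]))]
pin_collar [(0.92, array([181.8, 274.9]), array([0.4795, 0.2234, 0.052 ]))]
ring_tab [(0.7, array([125.9, 274. ]), array([0.4664, 0.2804, 0.027 ]))]
hole [(0.68, array([347.7, 298.4]), array([0.5464, 0.0434, 0.1   ]))]
eye [(0.64, array([348.4, 299.4]), array([0.5479, 0.0424, 0.1   ])), (0.42, array([198.2, 287.5]), array([0.4919, 0.2219, 0.1   ]))]
ledge [(0.89, array([347.9, 294.3]), array([0.5442, 0.0336, 0.0905]))]
```

View pics/w1.png

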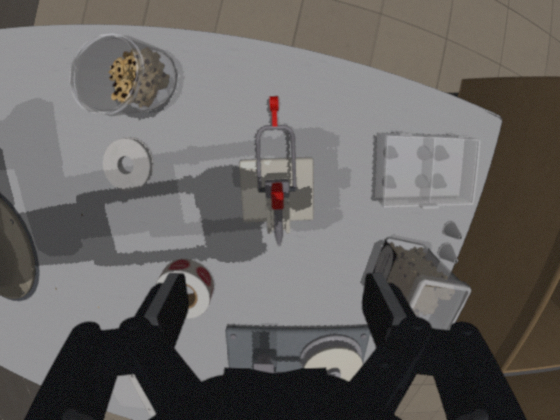

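Run:
```python
import cv2,numpy as np
t=cv2.imread("pics/w1.png"); c=t[85:255,230:325]; cv2.imwrite("pics/w1c.png",cv2.resize(c,None,fx=3.5,fy=3.5,interpolation=cv2.INTER_NEAREST))
h=t.astype(int); m=((h[:,:,2]>110)&(h[:,:,1]<60)&(h[:,:,0]<60)).astype(np.uint8); m[:,:230]=0;m[:,330:]=0
print(cv2.connectedComponentsWithStats(m)[2:])
```

```text
(array([[     0,      0,    560,    420, 234961],
       [   270,     97,      8,     29,    180],
       [   273,    192,     10,      8,     59]], dtype=int32), array([[279.50475185, 209.58055592],
       [273.67222222, 109.10555556],
       [278.3559322 , 194.98305085]]))
```

View pics/w1c.png

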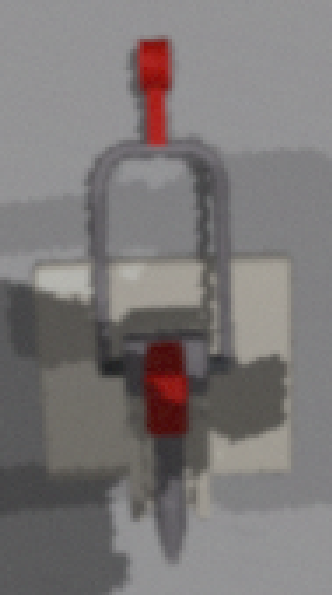

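```bash
python3 - <<'E'
from h import *
np.set_printoptions(precision=4,suppress=True)
p=dict(W=np.load("w.npy"),n="wrist",fx=325.192,fy=325.192,cx=274.8387,cy=211.3009)
for n,rc,z in (("fronttop",(209.3,277.9),.099),("rearbot",(182.7,277.3),.060),("tip",(245.6,279.4),.052),("tab",(103,274),.0275)):
    print(n,atz(p,rc,z))
t=atz(p,(245.6,279.4),.052);b=atz(p,(103,274),.0275);f=atz(p,(209.3,277.9),.099); e=atz(p,(182.7,277.3),.060)
d=t-b; print("len",np.hypot(*d[:2]),"exp",.069+.0908,"yaw",np.degrees(np.arctan2(d[0],-d[1])))
E
python3 - <<'E'
import numpy as np
E
```

```text
fronttop [0.4855 0.2089 0.099 ]
rearbot [0.4818 0.2249 0.06  ]
tip [0.5002 0.1506 0.052 ]
tab [0.4611 0.3056 0.0275]
len 0.15984894915351436 exp 0.1598 yaw 14.17299875302621
```

Request:
{"name": "arm_command", "arguments": {
  "increments": "40 -7 2.7 50 0 0 -0.037;40 -7 2.7 90 0 0 -0.037;40 -7 2.7 120 0 0 -0.037;40 -7 2.7 145 0 0 -0.037;40 -7 2.7 160 0 0 -0.037;40 -7 2.7 160 0 0 -0.037;40 -7 2.7 160 0 0 -0.037"
}}

```text
t: 5.5
tool_pos: [0.4845, 0.2187, 0.0912]
orientation: [1.93, 2.477, 0.002]
ft_force: [0.5, 0.9, 0.4]
opening: 0.0398
gripper_force: 0.0
```

Run:
```python
from h import *
np.set_printoptions(precision=4,suppress=True)
s=r.sense();T=toolT();print(s["tool_pos"],s["opening"],np.degrees(np.arctan2(T[1,0],T[0,0])),tt([.4834,.2172,.065]),s["ft_force"])
```

```text
[0.4845 0.2187 0.0912] 0.039767617593356765 104.15865991729935 [-1.2 -1.5 26.2] [0.5434 0.9383 0.369 ]
```

Request:
{"name": "arm_command", "arguments": {
  "increments": "40 -1.2 -1.5 15 0 0 0;40 -1.2 -1.5 26 0 0 0;40 -1.2 -1.5 26 0 0 0;25 -1.2 -1.5 26 0 0 0;16 -1.2 -1.5 26 0 0 0;8 -1.2 -1.5 26 0 0 0;5 -1.2 -1.5 26 0 0 0;5 -1.2 -1.5 26 0 0 0;5 -1.2 -1.5 26 0 0 0"
}}

```text
t: 6.62
tool_pos: [0.483, 0.217, 0.0647]
orientation: [1.93, 2.478, 0.001]
ft_force: [1.7, -0.6, 3.3]
opening: 0.0113
gripper_force: 58.9
```

Request:
{"name": "arm_command", "arguments": {
  "increments": "5 0 0 -15 0 0 0;5 0 0 -40 0 0 0;5 0 0 -80 0 0 0;5 0 0 -120 0 0 0;5 -20 -3 -130 0 0 0;5 -50 -6 -130 0 0 0;5 -90 -10 -130 0 0 0;5 -130 -15 -130 0 0 0;5 -175 -20 -130 0 0 0;5 -215 -25 -130 0 0 0;5 -250 -30 -130 0 0 0;5 -280 -34 -130 0 0 0.025;5 -300 -36 -130 0 0 0.05;5 -312 -37 -130 0 0 0.05;5 -315 -37 -130 0 0 0.05;5 -315 -37 -130 0 0 0.05;5 -315 -37 -130 0 0 0.05"
}}

```text
t: 8.75
tool_pos: [0.5234, -0.0967, 0.1943]
orientation: [-1.991, -2.43, -0.0]
ft_force: [-0.7, 0.6, -1.0]
opening: 0.0118
gripper_force: 58.7
```

```bash
python3 c.py w2.png
python3 - <<'E'
import cv2
t=cv2.imread("pics/w2.png"); cv2.imwrite("pics/w2c.png",cv2.resize(t[20:320,100:460],None,fx=2,fy=2,interpolation=cv2.INTER_CUBIC))
E
```

```text
[[ 0.9804 -0.1866 -0.064   0.507 ]
 [ 0.1973  0.9272  0.3185 -0.0148]
 [-0.0001 -0.3249  0.9458  0.3365]
 [ 0.      0.      0.      1.    ]] 325.19226210127806 274.83870347891354 211.30089929967167
pin_grip [(0.59, array([246.5, 276.1]), array([ 0.5317, -0.1318,  0.082 ])), (0.58, array([152.5, 332.7]), array([ 0.5596, -0.043 ,  0.082 ]))]
pin_tip [(0.85, array([249.6, 274. ]), array([ 0.5332, -0.1492,  0.052 ]))]
pin_collar [(0.94, array([244.2, 274.6]), array([ 0.5327, -0.1435,  0.052 ])), (0.57, array([153.4, 332.9]), array([ 0.5662, -0.047 ,  0.052 ]))]
ring_tab [(0.68, array([134.2, 275.5]), array([ 0.5134, -0.0432,  0.027 ]))]
hole [(0.89, array([153.1, 330.8]), array([ 0.5546, -0.0417,  0.1   ]))]
eye [(0.94, array([152.6, 337.7]), array([ 0.5596, -0.0402,  0.1   ]))]
ledge [(0.57, array([154.6, 331.1]), array([ 0.557 , -0.0439,  0.0905]))]
```

View pics/w2c.png

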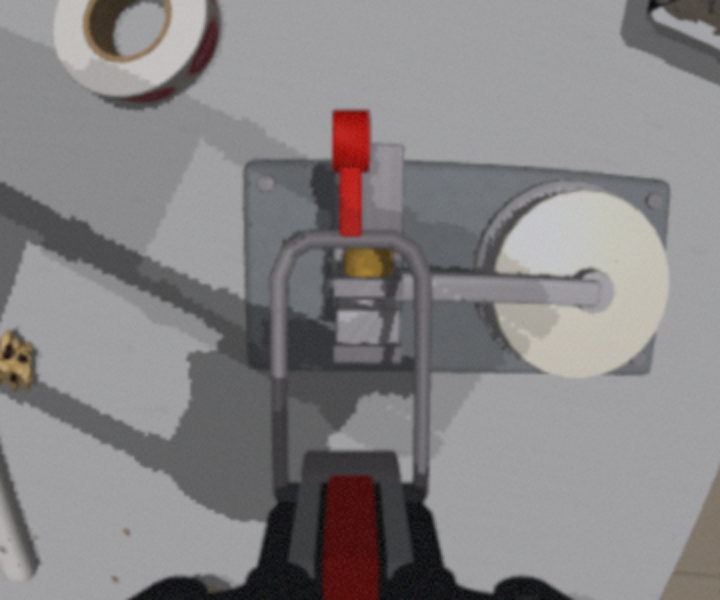

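```bash
cp w.npy w2.npy
python3 - <<'E'
import cv2
t=cv2.imread("pics/w2.png"); cv2.imwrite("pics/w2d.png",cv2.resize(t[85:210,250:320],None,fx=4.8,fy=4.8,interpolation=cv2.INTER_CUBIC))
E
```

```text
(no output)
```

View pics/w2d.png

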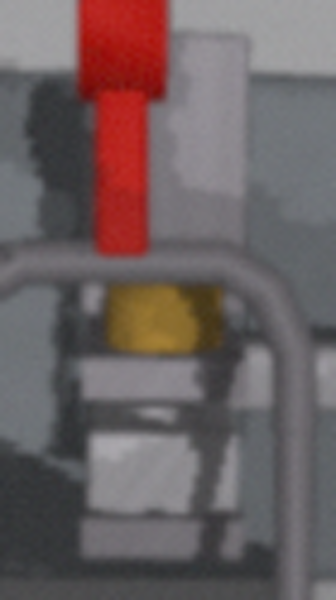

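```bash
cat > d.py <<'E'
from h import *
np.set_printoptions(precision=4,suppress=True)
p=dict(W=np.load("w2.npy"),n="wrist",fx=325.192,fy=325.192,cx=274.8387,cy=211.3009)
def q(x,y,z): return atz(p,(85+(y-2)/4.8,250+(x-2)/4.8),z)
def q2(x,y,z): return atz(p,(20+(y-.5)/2,100+(x-.5)/2),z)
a=q2(300,161,.015);b=q2(600,179.5,.015);c=q2(300,371,.015);d=q2(600,374.5,.015)
for u,v in((a,b),(c,d)): print("base yaw",np.degrees(np.arctan2(*(v-u)[1::-1])))
A=q(79,355,.114);B=q(241,355,.114);C=q(80,558,.114);D=q(243,558,.114)
print(A,B,C,D,"wid",np.linalg.norm(B-A),np.linalg.norm(D-C),"thick",np.linalg.norm(A-C),np.linalg.norm(B-D))
for u,v in((A,B),(C,D)): print("yawx",np.degrees(np.arctan2(*(v-u)[1::-1])))
for u,v in((C,A),(D,B)): w=v-u; print("yawy",np.degrees(np.arctan2(-w[0],w[1])))
Y=np.radians(11.3); R2=np.array([[np.cos(Y),-np.sin(Y)],[np.sin(Y),np.cos(Y)]])
def loc(P): return (R2.T@(P[:2]-(A+B+C+D)[:2]/4))*1000
print("centre",(A+B+C+D)/4)
print("bush L,R",loc(q(107,320,.1)),loc(q(221,320,.1)),"ledge end",loc(q(247,35,.0905)),loc(q(247,200,.0905)),"base lines y",loc(a),loc(b),loc(c),loc(d))
E
python3 d.py
```

```text
base yaw 9.786999432085546
base yaw 10.786448530622373
[ 0.5085 -0.0531  0.114 ] [ 0.5314 -0.0485  0.114 ] [ 0.5145 -0.0832  0.114 ] [ 0.5384 -0.0784  0.114 ] wid 0.023356339740242413 0.02434543208455315 thick 0.03063438919275298 0.03069743568057689
yawx 11.53330791791766
yawx 11.410857970688738
yawy 11.2478403804825
yawy 13.094626455244912
centre [ 0.5232 -0.0658  0.114 ]
bush L,R [-8.0023 18.3324] [ 9.3775 18.415 ] ledge end [13.5369 62.3311] [13.8241 36.2432] base lines y [-30.2648  56.7563] [121.588   52.7454] [-31.8644 -50.6526] [131.0074 -52.1125]
```

Request:
{"name": "arm_command", "arguments": {
  "increments": "5 40 2 0 0 0 0;5 90 4 0 0 0 0;5 130 5.4 0 0 0 0;5 149 5.4 20 0 0 0;5 149 5.4 50 0 0 0;5 149 5.4 70 0 0 0;5 149 5.4 80 0 0 0;5 149 5.4 81.6 0 0 0;5 149 5.4 81.6 0 0 0;5 149 5.4 81.6 0 0 0;5 149 5.4 81.6 0 0 0"
}}

```text
t: 10.52
tool_pos: [0.5001, 0.0495, 0.1132]
orientation: [1.992, 2.428, 0.001]
ft_force: [-0.1, -0.3, -1.5]
opening: 0.0115
gripper_force: 58.6
```

```bash
cat > e.py <<'E'
from h import *
np.set_printoptions(precision=4,suppress=True)
Y=np.radians(11.4); Rp=np.array([[np.cos(Y),-np.sin(Y),0],[np.sin(Y),np.cos(Y),0],[0,0,1]]); O=np.array([.5229,-.0659,0])
def st():
    s=r.sense();T=toolT()
    print("t",s["t"],"TCP in press mm",Rp.T@(s["tool_pos"]-O)*1000,"yaw",np.degrees(np.arctan2(T[1,0],T[0,0]))-90,"tiltz",T[:3,2],"F press",Rp.T@s["ft_force"],"M",Rp.T@s["moment"],"op",s["opening"])
if __name__=="__main__": st()
E
python3 e.py
python3 - <<'E'
from h import *
a=shot("side"); save(a,"s2.png"); t=a["color"][:,:,::-1][140:320,190:390]; cv2.imwrite("pics/s2c.png",cv2.resize(t,None,fx=3.3,fy=3.3,interpolation=cv2.INTER_CUBIC))
b=shot("wrist"); save(b,"w3.png"); np.save("w3.npy",b["W"])
E
```

```text
t 10.525 TCP in press mm [  0.4891 117.659  113.2445] yaw 11.281092886582229 tiltz [ 0.0012 -0.0001 -1.    ] F press [-0.1803 -0.2477 -1.496 ] M [ 0.013   0.039  -0.0132] op 0.011455005882277965
```

View pics/s2c.png

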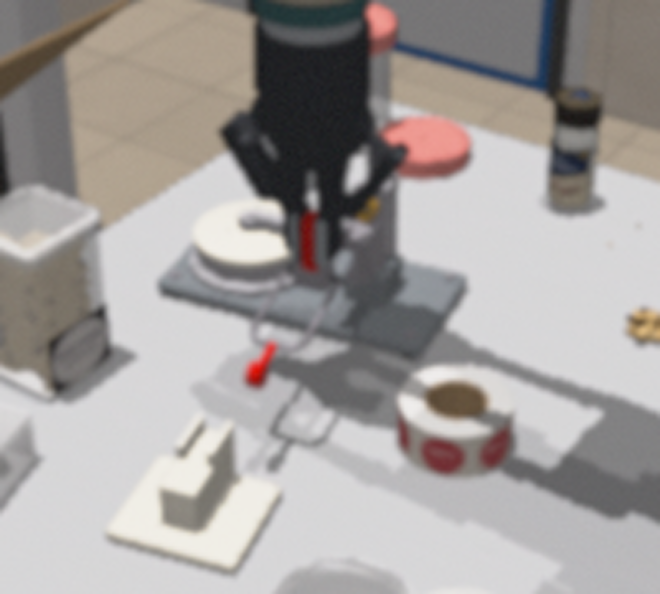

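Request:
{"name": "arm_command", "arguments": {
  "increments": "5 -4 -0.4 0.5 0 0 0;5 -10 -0.4 0.5 0 0 0;5 -15 -0.4 0.5 0 0 0;5 -18 -0.4 0.5 0 0 0;5 -21 -0.4 0.5 0 0 0;5 -24 -0.4 0.5 0 0 0;5 -27 -0.4 0.5 0 0 0;5 -30 -0.4 0.5 0 0 0;5 -33 -0.4 0.5 0 0 0;5 -36 -0.4 0.5 0 0 0;5 -36 -0.4 0.5 0 0 0"
}}

```text
t: 12.0
tool_pos: [0.5065, 0.014, 0.1122]
orientation: [1.992, 2.429, -0.0]
ft_force: [-0.3, -0.5, -0.8]
opening: 0.0111
gripper_force: 58.6
```

```bash
python3 e.py
```

```text
t 12.0 TCP in press mm [ -0.281   81.5622 112.2019] yaw 11.27080942085523 tiltz [ 0.0001 -0.0001 -1.    ] F press [-0.4239 -0.4368 -0.7531] M [ 0.0613 -0.0321 -0.0167] op 0.011137778077424393
```

Request:
{"name": "arm_command", "arguments": {
  "increments": "5 -2 0.2 -0.4 0 0 0;5 -4 0.2 -0.4 0 0 0;5 -6 0.2 -0.4 0 0 0;5 -8 0.2 -0.4 0 0 0;5 -10 0.2 -0.4 0 0 0;5 -12 0.2 -0.4 0 0 0;5 -14 0.2 -0.4 0 0 0;5 -14 0.2 -0.4 0 0 0"
}}

```text
t: 13.0
tool_pos: [0.5095, 0.0003, 0.1126]
orientation: [1.992, 2.429, 0.0]
ft_force: [0.4, -0.1, -0.6]
opening: 0.0114
gripper_force: 58.5
```

```bash
python3 e.py
```

```text
t 13.0 TCP in press mm [ -0.0118  67.5238 112.6367] yaw 11.278717455554713 tiltz [ 0.0004 -0.0003 -1.    ] F press [ 0.3474 -0.1772 -0.639 ] M [-0.1016 -0.0511  0.0185] op 0.011376406229203198
```

Request:
{"name": "arm_command", "arguments": {
  "increments": "5 -2 0 0 0 0 0;5 -4 0 0 0 0 0;5 -6 0 0 0 0 0;5 -8 0 0 0 0 0;5 -10 0 0 0 0 0;5 -12 0 0 0 0 0;5 -12 0 0 0 0 0"
}}

```text
t: 13.88
tool_pos: [0.5119, -0.0111, 0.1123]
orientation: [-1.992, -2.429, -0.001]
ft_force: [2.4, 2.3, -5.6]
opening: 0.0112
gripper_force: 58.3
```

```bash
python3 e.py
```

```text
t 13.875 TCP in press mm [  0.0416  55.8493 112.2786] yaw 11.280786416940273 tiltz [ 0.0002  0.0004 -1.    ] F press [ 2.7802  1.8257 -5.637 ] M [ 0.6839 -0.5207  0.162 ] op 0.01118815036996412
```

Request:
{"name": "arm_command", "arguments": {
  "increments": "5 -2 0.3 -0.3 0 0 0;5 -4 0.4 -0.3 0 0 0;5 -6 0.4 -0.3 0 0 0;5 -8 0.4 -0.3 0 0 0;5 -10 0.4 -0.3 0 0 0;5 -10 0.4 -0.3 0 0 0"
}}

```text
t: 14.62
tool_pos: [0.5139, -0.0212, 0.1128]
orientation: [-1.992, -2.429, 0.001]
ft_force: [2.0, 3.4, -6.1]
opening: 0.0112
gripper_force: 58.3
```

```bash
python3 e.py
```

```text
t 14.625 TCP in press mm [  0.0443  45.5469 112.7795] yaw 11.281729085325082 tiltz [-0.0003 -0.0004 -1.    ] F press [ 2.6     2.9072 -6.1423] M [ 0.8352 -0.4885  0.1212] op 0.011206745699011006
```

Request:
{"name": "arm_command", "arguments": {
  "increments": "5 -1 0.2 0 0 0 0;5 -2 0.2 0 0 0 0;5 -3 0.2 0 0 0 0;5 -4 0.2 0 0 0 0"
}}

```text
t: 15.12
tool_pos: [0.5149, -0.0249, 0.1128]
orientation: [-1.992, -2.429, 0.0]
ft_force: [1.1, 3.3, -7.4]
opening: 0.0111
gripper_force: 58.3
```

```bash
python3 e.py
```

```text
t 15.125 TCP in press mm [  0.225   41.813  112.8264] yaw 11.287361159878458 tiltz [-0.0003 -0.     -1.    ] F press [ 1.7128  3.0656 -7.4017] M [ 0.9187 -0.3875  0.0562] op 0.011135063358845426
```

Request:
{"name": "arm_command", "arguments": {
  "increments": "5 -1 0.1 0.2 0 0 0;5 -2 0.1 0.2 0 0 0;5 -3 0.1 0.2 0 0 0;5 -4 0.1 0.2 0 0 0"
}}

```text
t: 15.62
tool_pos: [0.5158, -0.0289, 0.1127]
orientation: [1.992, 2.429, -0.0]
ft_force: [0.5, 2.9, -6.1]
opening: 0.0111
gripper_force: 58.4
```

```bash
python3 e.py
```

```text
t 15.625 TCP in press mm [  0.3633  37.6408 112.7135] yaw 11.289622691743148 tiltz [-0.0001 -0.0003 -1.    ] F press [ 1.0669  2.7176 -6.1473] M [ 0.7121 -0.2965  0.0312] op 0.011078886574564831
```

Request:
{"name": "arm_command", "arguments": {
  "increments": "5 -1 0.1 0 0 0 0;5 -2 0.1 0 0 0 0;5 -3 0.1 0 0 0 0;5 -3 0.1 0 0 0 0"
}}

```text
t: 16.12
tool_pos: [0.5163, -0.0307, 0.1127]
orientation: [-1.992, -2.427, -0.002]
ft_force: [-0.0, 5.8, -5.6]
opening: 0.0111
gripper_force: 58.5
```

```bash
python3 e.py
```

```text
t 16.125 TCP in press mm [  0.4551  35.7688 112.6924] yaw 11.250158353292306 tiltz [-0.0006  0.0019 -1.    ] F press [ 1.1288  5.7375 -5.6444] M [ 1.2487 -0.2658  0.0685] op 0.011113029468193236
```

Request:
{"name": "arm_command", "arguments": {
  "increments": "5 -0.5 0 0 0 0 0;5 -1 0 0 0 0 0;5 -1 0 0 0 0 0"
}}

```text
t: 16.5
tool_pos: [0.5163, -0.0309, 0.1127]
orientation: [-1.992, -2.426, -0.003]
ft_force: [0.6, 7.6, -4.7]
opening: 0.0113
gripper_force: 58.6
```

```bash
python3 e.py
```

```text
t 16.5 TCP in press mm [  0.4313  35.6498 112.6921] yaw 11.22783158167573 tiltz [-0.0009  0.0036 -1.    ] F press [ 2.0416  7.339  -4.664 ] M [ 1.568  -0.2501  0.0386] op 0.011291987744663522
```

Request:
{"name": "arm_command", "arguments": {
  "increments": "5 1 0 0 0 0 0;10 1 0 0 0 0 0;20 1 0 0 0 0 0;30 1 0 0 0 0 0;30 1 0 0 0 0 0;30 1 0 -15 0 0 0;30 1 0 -40 0 0 0;30 1 0 -60 0 0 0;30 1 0 -60 0 0 0"
}}

```text
t: 17.62
tool_pos: [0.5181, -0.0321, 0.1751]
orientation: [1.989, 2.425, 0.004]
ft_force: [1.0, -0.2, -0.8]
opening: 0.0302
gripper_force: 0.0
```

```bash
python3 e.py
python3 - <<'E'
from h import *
b=shot("wrist"); save(b,"w4.png"); np.save("w4.npy",b["W"]); t=b["color"][:,:,::-1][40:320,130:430]; cv2.imwrite("pics/w4c.png",cv2.resize(t,None,fx=2.1,fy=2.1,interpolation=cv2.INTER_CUBIC))
E
```

```text
t 17.625 TCP in press mm [  2.018   34.0892 175.1357] yaw 11.288956611966185 tiltz [ 0.0051 -0.0013 -1.    ] F press [ 0.984  -0.3679 -0.8087] M [0.0229 0.0514 0.0424] op 0.030206349827374742
```

View pics/w4c.png

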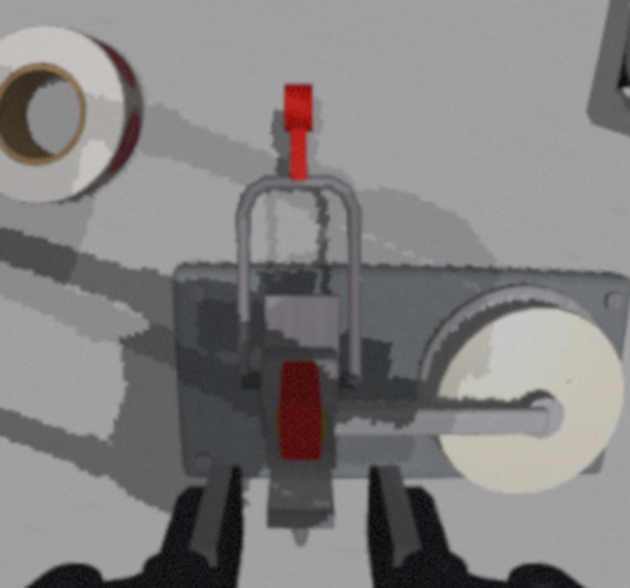

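Run:
```python
from h import *
from e import Rp,O
np.set_printoptions(precision=4,suppress=True)
p=dict(W=np.load("w4.npy"),n="wrist",fx=325.192,fy=325.192,cx=274.8387,cy=211.3009)
f=lambda x,y,z: atz(p,(40+(y-.5)/2.1,130+(x-.5)/2.1),z)
for n,x,y,z in(("tab",298.5,107,.0745),("crossbar",299,181,.082),("tip",300,546,.099),("armL",244,300,.09),("armR",356,300,.09),("platetop front",301,459,.146)):
    P=f(x,y,z); print(n,Rp.T@(P-O)*1000,tt(P))
```

```text
tab [  0.5376 127.0678  74.5   ] [92.7 -1.  99.2]
crossbar [  0.6752 101.2775  82.    ] [66.9 -0.8 91.7]
tip [  0.5539 -33.0054  99.    ] [-67.4  -0.6  74.9]
armL [-18.3023  61.2545  90.    ] [ 26.9 -19.7  83.7]
armR [20.1326 61.1399 90.    ] [26.8 18.8 83.8]
platetop front [  1.169   29.3271 146.    ] [-5.1 -0.  27.8]
```

Request:
{"name": "arm_command", "arguments": {
  "increments": "30 40 -1.6 0 0 0 0;30 80 -1.6 10 0 0 0;30 92 -1.6 40 0 0 0;30 92.5 -1.6 80 0 0 0;30 92.5 -1.6 105 0 0 0;30 92.5 -1.6 115 0 0 0;30 92.5 -1.6 115.5 0 0 0;30 92.5 -1.6 115.5 0 0 0"
}}

```text
t: 18.68
tool_pos: [0.4977, 0.0586, 0.058]
orientation: [1.992, 2.428, 0.002]
ft_force: [0.5, 0.6, 0.6]
opening: 0.0303
gripper_force: 0.0
```

```bash
python3 e.py
python3 - <<'E'
from h import *
b=shot("side"); t=b["color"][:,:,::-1][150:310,210:390]; cv2.imwrite("pics/s3c.png",cv2.resize(t,None,fx=3.7,fy=3.7,interpolation=cv2.INTER_CUBIC))
E
```

```text
t 18.675 TCP in press mm [ -0.0609 127.0002  57.9641] yaw 11.276310936683998 tiltz [ 0.0018 -0.0001 -1.    ] F press [0.6238 0.4853 0.6121] M [-0.0086  0.0647 -0.0046] op 0.030304063674300347
```

Request:
{"name": "arm_command", "arguments": {
  "increments": "20 0 0 0 0 0 0;12 0 0 0 0 0 0;5 0 0 0 0 0 0;5 0 0 0 0 0 0;5 0 0 0 0 0 0"
}}

```text
t: 19.35
tool_pos: [0.4973, 0.0586, 0.0573]
orientation: [1.991, 2.429, 0.0]
ft_force: [0.5, -0.3, 1.4]
opening: 0.0085
gripper_force: 60.5
```

```bash
python3 e.py
```

```text
t 19.35 TCP in press mm [ -0.448  127.1253  57.3394] yaw 11.301856736305695 tiltz [ 0.0009 -0.0003 -1.    ] F press [ 0.4041 -0.4358  1.3735] M [-0.0976 -0.0626  0.12  ] op 0.008533261478938643
```

Request:
{"name": "arm_command", "arguments": {
  "increments": "5 1 0 -5 0 0 0;5 2 0 -11.4 0 0 0;5 2.7 0 -24.6 0 0 0;5 1 0 -41.1 0 0 0;5 -3.5 0 -57.1 0 0 0;5 -10.5 0 -72.1 0 0 0;5 -20 0 -85.7 0 0 0;5 -20 0 -85.7 0 0 0"
}}

```text
t: 20.35
tool_pos: [0.5013, 0.0388, 0.1441]
orientation: [1.993, 2.427, 0.002]
ft_force: [-0.9, 3.3, -2.8]
opening: 0.0086
gripper_force: 64.8
```

```bash
python3 e.py
python3 - <<'E'
from h import *
b=shot("wrist"); save(b,"w5.png"); c=b["color"][:,:,::-1][60:330,130:430]
s=shot("side"); t=s["color"][:,:,::-1][130:310,240:400]
cv2.imwrite("pics/m5.png",np.hstack([cv2.resize(c,(440,396)),cv2.resize(t,(352,396))]))
E
```

```text
t 20.35 TCP in press mm [ -0.4678 106.8811 144.1482] yaw 11.211920084927144 tiltz [ 0.0017  0.0004 -1.    ] F press [-0.2463  3.4418 -2.77  ] M [ 0.6357 -0.1808  0.0897] op 0.008611859174199623
```

View pics/m5.png

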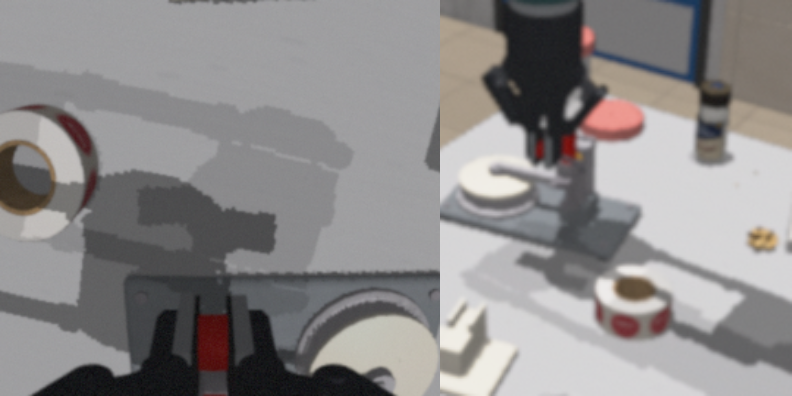

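Request:
{"name": "arm_command", "arguments": {
  "increments": "5 -11.7 0 -11.7 0 0 0;5 -25.3 0 -21.2 0 0 0;5 -40.3 0 -28.2 0 0 0;5 -56.3 0 -32.4 0 0 0;5 -72.8 0 -33.9 0 0 0;5 -89.3 0 -32.4 0 0 0;5 -105.3 0 -28.2 0 0 0;5 -120.3 0 -21.2 0 0 0;5 -133.8 0 -11.7 0 0 0;5 -145.5 0 0 0 0 0;5 -155 0 13.6 0 0 0;5 -155 0 13.6 0 0 0"
}}

```text
t: 21.95
tool_pos: [0.5325, -0.1161, 0.1294]
orientation: [1.99, 2.425, -0.003]
ft_force: [2.4, -1.0, 6.0]
opening: 0.0085
gripper_force: 65.5
```

```bash
python3 e.py
```

```text
t 21.95 TCP in press mm [ -0.5168 -51.08   129.3627] yaw 11.255535188651336 tiltz [ 0.0023 -0.0044 -1.    ] F press [ 2.1579 -1.4137  5.9922] M [ 0.1155 -0.2293 -0.0312] op 0.008546256794982977
```

Request:
{"name": "arm_command", "arguments": {
  "increments": "5 -3.5 0 7.5 0 0 0;5 -6 0 15 0 0 0;5 -8 0 23 0 0 0;5 -9.5 0 31 0 0 0;5 -9.5 0 31 0 0 0"
}}

```text
t: 22.58
tool_pos: [0.5342, -0.1255, 0.0989]
orientation: [1.987, 2.426, -0.005]
ft_force: [0.5, -4.4, 3.8]
opening: 0.0086
gripper_force: 72.2
```

```bash
python3 e.py
```

```text
t 22.575 TCP in press mm [ -0.6547 -60.6572  98.8628] yaw 11.3501825928508 tiltz [ 0.0024 -0.0058 -1.    ] F press [-0.3508 -4.407   3.7977] M [-0.4868  0.0105  0.0384] op 0.00864852174541702
```

Request:
{"name": "arm_command", "arguments": {
  "increments": "5 -3 0 0 0 0 0;5 -4 0 5 0 0 0;5 -4.3 0 10 0 0 0;5 -4.5 0 16.5 0 0 0;5 -4.5 0 16.5 0 0 0"
}}

```text
t: 23.2
tool_pos: [0.5345, -0.1278, 0.0818]
orientation: [1.99, 2.428, -0.001]
ft_force: [2.6, -4.7, 3.0]
opening: 0.0086
gripper_force: 72.2
```

```bash
python3 e.py
```

```text
t 23.2 TCP in press mm [ -0.8766 -62.9456  81.8033] yaw 11.31298086074105 tiltz [ 0.0011 -0.0021 -1.    ] F press [ 1.643  -5.0797  3.0213] M [-0.3013 -0.2212 -0.0596] op 0.008629692865579582
```

Request:
{"name": "arm_command", "arguments": {
  "increments": "5 -1.5 0 4 0 0 0;5 -1.5 0 8 0 0 0;5 -1 0 12 0 0 0;5 0 0 16.5 0 0 0;5 1 0 20 0 0 0;5 1.5 0 24 0 0 0;5 1.5 0 24 0 0 0"
}}

```text
t: 24.08
tool_pos: [0.5338, -0.1254, 0.0577]
orientation: [1.992, 2.429, -0.0]
ft_force: [2.4, -3.4, 5.4]
opening: 0.0087
gripper_force: 71.9
```

```bash
python3 e.py
```

```text
t 24.075 TCP in press mm [ -1.0406 -60.5175  57.6864] yaw 11.294784628288397 tiltz [ 0.0004 -0.0005 -1.    ] F press [ 1.7061 -3.8063  5.3599] M [-0.0463 -0.2005 -0.0998] op 0.008719675929675317
```

Request:
{"name": "arm_command", "arguments": {
  "increments": "10 0 0 0 0 0 0;20 0 0 0 0 0 0;30 0 0 0 0 0 0;30 0 0 0 0 0 0;30 0 0 -20 0 0 0;30 0 0 -60 0 0 0;30 0 0 -110 0 0 0;30 -40 0 -130 0 0 0;30 -50 0 -130 0 0 0;30 -50 0 -130 0 0 0;30 -50 0 -130 0 0 0"
}}

```text
t: 25.45
tool_pos: [0.5422, -0.1729, 0.1863]
orientation: [-1.99, -2.426, 0.001]
ft_force: [0.2, 0.6, -1.2]
opening: 0.03
gripper_force: 0.0
```

```bash
python3 e.py
python3 - <<'E'
from h import *
b=shot("wrist"); save(b,"w6.png"); np.save("w6.npy",b["W"]); c=b["color"][:,:,::-1][60:330,130:430]
cv2.imwrite("pics/w6c.png",cv2.resize(c,None,fx=2.2,fy=2.2,interpolation=cv2.INTER_CUBIC))
E
```

```text
t 25.45 TCP in press mm [  -2.2603 -108.7146  186.3024] yaw 11.296475619898288 tiltz [-0.0032  0.0021 -1.    ] F press [ 0.2847  0.5544 -1.1843] M [-0.0273 -0.0504  0.0457] op 0.03003468705779955
```

View pics/w6c.png

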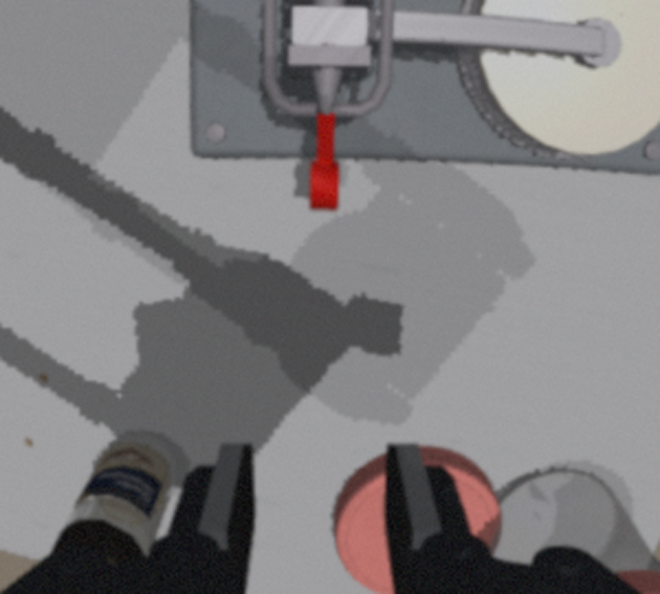

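Run:
```python
from h import *
from e import Rp,O
np.set_printoptions(precision=2,suppress=True)
p=dict(W=np.load("w6.npy"),n="wrist",fx=325.192,fy=325.192,cx=274.8387,cy=211.3009)
f=lambda x,y,z: Rp.T@(atz(p,(60+(y-.5)/2.2,130+(x-.5)/2.2),z)-O)*1000
print("tip",f(325,112,.099),"far cheek top edge",f(328,68,.114))
for z in(.075,.08,.085,.09,.095,.1): print(z,"tab",f(324,187,z))
for d in (.0745,):
    for ph in (195,190,185,180): 
        a=np.radians(ph); L=np.array([.0004,.03465+.095*np.cos(a),.099+.095*np.sin(a)]); q=proj(p,O+Rp@L); print(ph,"pred crop",(q[1]-130)*2.2,(q[0]-60)*2.2)
for y in (.03465-.076,): print("tip pred",)
q=proj(p,O+Rp@np.array([.0004,-.0334,.099])); print((q[1]-130)*2.2,(q[0]-60)*2.2)
```

```text
tip [ -0.49 -29.89  99.  ] far cheek top edge [  0.31 -16.39 114.  ]
0.075 tab [ -0.72 -57.11  75.  ]
0.08 tab [ -0.74 -56.49  80.  ]
0.085 tab [ -0.76 -55.87  85.  ]
0.09 tab [ -0.78 -55.24  90.  ]
0.095 tab [ -0.8  -54.62  95.  ]
0.1 tab [ -0.82 -54.   100.  ]
195 pred crop 326.6366689726388 186.29543118933097
190 pred crop 326.8258397990711 194.29626153120125
185 pred crop 327.03198269585874 200.77327301787605
180 pred crop 327.2561573968359 205.5327730542254
tip pred
327.32603761205826 122.41504185382614
```

Request:
{"name": "arm_command", "arguments": {
  "increments": "30 30 2 0 0 0 0;30 70 3 0 0 0 0;30 110 4.3 0 0 0 0;30 135 4.3 5 0 0 0;30 142.8 4.3 11 0 0 0;30 142.8 4.3 11 0 0 0;30 142.8 4.3 11 0 0 0;30 142.8 4.3 11 0 0 0"
}}

```text
t: 26.5
tool_pos: [0.5201, -0.0342, 0.1769]
orientation: [1.993, 2.428, -0.0]
ft_force: [-0.1, -0.4, -0.2]
opening: 0.0298
gripper_force: 0.0
```

Run:
```python
from h import *
from e import Rp,O,st
np.set_printoptions(precision=2,suppress=True)
st(); b=shot("wrist"); save(b,"w7.png"); np.save("w7.npy",b["W"])
for w in("4","7"):
    im=cv2.imread(f"pics/w{w}.png").astype(int); p=dict(W=np.load(f"w{w}.npy"),n="wrist",fx=325.192,fy=325.192,cx=274.8387,cy=211.3009)
    m=((im[:,:,2]>70)&(im[:,:,1]<50)&(im[:,:,0]<50)).astype(np.uint8); m[:195]=0; m[:,:240]=0; m[:,310:]=0
    n,l,s,c=cv2.connectedComponentsWithStats(m); k=1+np.argmax(s[1:,4]); x,y,ww,h,a=s[k]
    print(w,s[k],c[k],"front top",Rp.T@(atz(p,(y+h-.5,c[k][0]),.146)-O)*1000,"rear bottom",Rp.T@(atz(p,(y-.5,c[k][0]),.107)-O)*1000)
    # rear end of head / profile down the column
    col=int(round(c[k][0])); print(im[y+h:y+h+60,col].mean(1).astype(int))
    for t in("tip",): print([ (rr,(Rp.T@(atz(p,(rr,col),.099)-O)*1000)[1].round(1)) for rr in range(285,312,5)])
for t in("pin_tip","ring_tab","ring"):
    print(t,[(d["p"],d["at"]) for d in imaging.recognise(t,b)[:2]])
```

```text
t 26.5 TCP in press mm [  3.49  31.62 176.86] yaw 11.220545332445468 tiltz [ 0. -0. -1.] F press [-0.2  -0.34 -0.24] M [-0.03  0.   -0.  ] op 0.029823567982503872
4 [262 212  22  48 887] [272.59 236.19] front top [  0.87  28.55 146.  ] rear bottom [  0.87  45.07 107.  ]
[ 64  63  62  63  65  66  68  66  71  72  74  76  77  76  76  80  75  74
  75  75  74  73  67  62  59  62  62  65  64  63  67  82 100 107 110 108
 108 107 108 117 139 154 161 158 161 160 160 159 158 161 161 161 161 160
 158 158 159 161 160 160]
[(285, np.float64(-18.8)), (290, np.float64(-23.5)), (295, np.float64(-28.3)), (300, np.float64(-33.2)), (305, np.float64(-38.3)), (310, np.float64(-43.4))]
7 [261 205  22  47 875] [271.65 228.64] front top [  1.66  30.58 146.  ] rear bottom [  1.42  47.2  107.  ]
[ 60  65  64  61  62  62  61  64  65  69  68  69  70  72  73  75  76  75
  76  73  73  73  75  77  76  74  71  62  54  60  64  63  64  62  65  71
  83  98 102 102 100  93  86  74  66  67  64  66  61  64  56  58  74  77
  84  90  94  88  87  73]
[(285, np.float64(-22.1)), (290, np.float64(-26.9)), (295, np.float64(-31.7)), (300, np.float64(-36.7)), (305, np.float64(-41.7)), (310, np.float64(-46.9))]
pin_tip [(0.85, [229.7, 271.0]), (0.55, [59.8, 500.3])]
ring_tab [(0.56, [294.0, 268.3])]
ring [(0.92, [261.8, 293.9])]
```

Request:
{"name": "arm_command", "arguments": {
  "increments": "15 15 -3 0 0 0 0;5 32 -3 0 0 0 0;0 32 -3 10 0 0 0;0 32 -3 40 0 0 0;0 32 -3 57 0 0 0;0 32 -3 60 0 0 0;0 32 -3 60 0 0 0;0 29 -3 60 0 0 0;0 29 -3 60 0 0 0"
}}

```text
t: 27.82
tool_pos: [0.5117, -0.0058, 0.1175]
orientation: [1.992, 2.428, 0.001]
ft_force: [-0.5, 0.2, 0.3]
opening: -0.0004
gripper_force: 0.0
```

```bash
python3 e.py
```

```text
t 27.825 TCP in press mm [  0.8762  61.1003 117.4739] yaw 11.271879630538493 tiltz [ 0.0017 -0.0005 -1.    ] F press [-0.4677  0.3169  0.2804] M [-0.0119  0.0134  0.0341] op -0.0004223339144066699
```

Request:
{"name": "arm_command", "arguments": {
  "increments": "0 -1 0 0 0 0 0;0 -2 0 0 0 0 0;0 -3 0 0 0 0 0;0 -3 0 0 0 0 0"
}}

```text
t: 28.32
tool_pos: [0.5116, -0.0083, 0.1168]
orientation: [-1.992, -2.429, -0.0]
ft_force: [-0.3, 1.4, 0.9]
opening: 0.0001
gripper_force: 0.5
```

```bash
python3 e.py
```

```text
t 28.325 TCP in press mm [  0.2977  58.7431 116.8185] yaw 11.27793323806425 tiltz [-0.0001  0.0003 -1.    ] F press [-0.0237  1.4404  0.8507] M [ 0.1358 -0.0365 -0.0051] op 8.243751692337785e-05
```

Just touching. Continue gently.

Request:
{"name": "arm_command", "arguments": {
  "increments": "0 -0.7 0 0 0 0 0;0 -1.4 0 0 0 0 0;0 -2 0 0 0 0 0;0 -2 0 0 0 0 0"
}}

```text
t: 28.82
tool_pos: [0.512, -0.0104, 0.1168]
orientation: [-1.992, -2.429, 0.0]
ft_force: [-0.8, 1.6, 1.1]
opening: 0.0002
gripper_force: 0.8
```

```bash
python3 e.py
```

```text
t 28.825 TCP in press mm [  0.2717  56.6003 116.7873] yaw 11.283880873026234 tiltz [-0.0001 -0.     -1.    ] F press [-0.5044  1.7074  1.1147] M [ 0.2791 -0.0067  0.0307] op 0.00023516033055453396
```

Request:
{"name": "arm_command", "arguments": {
  "increments": "0 -0.7 0 0 0 0 0;0 -1.4 0 0 0 0 0;0 -2 0 0 0 0 0;0 -2 0 0 0 0 0"
}}

```text
t: 29.32
tool_pos: [0.5121, -0.0109, 0.1169]
orientation: [-1.992, -2.427, -0.003]
ft_force: [-1.0, 6.4, 3.7]
opening: 0.0
gripper_force: 3.3
```

```bash
python3 e.py
```

```text
t 29.325 TCP in press mm [  0.2473  56.0706 116.9402] yaw 11.241812191446883 tiltz [-0.0005  0.0028 -1.    ] F press [0.3117 6.4996 3.6593] M [1.0014 0.0387 0.0179] op 1.1845822654816725e-06
```

Request:
{"name": "arm_command", "arguments": {
  "increments": "0 3 0 0 0 0 0;0 10 0 0 0 0 0;0 15 0 -20 0 0 0;0 15 0 -50 0 0 0;10 0 1 -60 0 0 0;30 -20 2 -60 0 0 0;30 -20 2 -60 0 0 0;30 -20 2 -60 0 0 0;30 -20 2 -60 0 0 0"
}}

```text
t: 30.45
tool_pos: [0.5177, -0.0314, 0.176]
orientation: [-1.991, -2.428, 0.001]
ft_force: [0.6, 0.3, 0.6]
opening: 0.0299
gripper_force: 0.0
```

Run:
```python
from h import *
from e import Rp,O,st
np.set_printoptions(precision=2,suppress=True)
st(); b=shot("wrist"); save(b,"w8.png"); np.save("w8.npy",b["W"])
for w in("4","7","8"):
    im=cv2.imread(f"pics/w{w}.png").astype(int); p=dict(W=np.load(f"w{w}.npy"),n="wrist",fx=325.192,fy=325.192,cx=274.8387,cy=211.3009)
    m=((im[:,:,2]>70)&(im[:,:,1]<50)&(im[:,:,0]<50)).astype(np.uint8); m[:,:240]=0; m[:,310:]=0; m[:190]=0
    n,l,s,c=cv2.connectedComponentsWithStats(m)
    for k in range(1,n):
        if s[k,4]<40: continue
        x,y,ww,h,a=s[k]; print(w,s[k],c[k])
        if a>500:
            print(" front top",Rp.T@(atz(p,(y+h-.5,c[k][0]),.146)-O)*1000,"rear bottom",Rp.T@(atz(p,(y-.5,c[k][0]),.107)-O)*1000)
            col=int(round(c[k][0])); print(im[270:315,col].mean(1).astype(int))
    for ph in (195,192,188,183,175):
        a=np.radians(ph); print(ph,proj(p,O+Rp@np.array([.0004,.03465+.095*np.cos(a),.099+.095*np.sin(a)])))
```

```text
t 30.45 TCP in press mm [  1.76  34.88 176.05] yaw 11.280569781149751 tiltz [-0.  0. -1.] F press [0.61 0.16 0.6 ] M [ 0.02 -0.01  0.02] op 0.029949815759143527
4 [262 212  22  48 887] [272.59 236.19]
 front top [  0.87  28.55 146.  ] rear bottom [  0.87  45.07 107.  ]
[ 74  76  77  76  76  80  75  74  75  75  74  73  67  62  59  62  62  65
  64  63  67  82 100 107 110 108 108 107 108 117 139 154 161 158 161 160
 160 159 158 161 161 161 161 160 158]
195 [306.09 272.6 ]
192 [310.23 272.6 ]
188 [315.6 272.6]
183 [322.03 272.6 ]
175 [331.6  272.58]
7 [261 205  22  47 875] [271.65 228.64]
 front top [  1.66  30.58 146.  ] rear bottom [  1.42  47.2  107.  ]
[ 76  73  73  73  75  77  76  74  71  62  54  60  64  63  64  62  65  71
  83  98 102 102 100  93  86  74  66  67  64  66  61  64  56  58  74  77
  84  90  94  88  87  73  67  70  94]
7 [266 295   9  19 155] [270.1  304.48]
195 [303.08 271.6 ]
192 [307.19 271.56]
188 [312.5  271.51]
183 [318.86 271.44]
175 [328.29 271.3 ]
8 [263 213  22  48 875] [273.82 237.45]
 front top [  1.14  28.28 146.  ] rear bottom [  1.02  45.   107.  ]
[ 74  73  77  74  75  79  78  78  74  75  75  72  72  64  58  58  60  61
  65  64  64  69  91 106 106 108 107 108 106 105  99  87  71  69  66  63
  66  58  63  62  73  78  85  83  85]
8 [270 301   9  19 158] [273.89 310.28]
195 [306.64 273.61]
192 [310.76 273.59]
188 [316.1  273.56]
183 [322.5  273.51]
175 [332.   273.44]
```

Run:
```python
from h import *
from e import Rp,O
p=dict(W=np.load("w8.npy"),n="wrist",fx=325.192,fy=325.192,cx=274.8387,cy=211.3009)
w=np.linspace(0,2*np.pi,60)
for ph in (197,195,192,188,183,178,174):
    a=np.radians(ph); C=np.array([.0004,.03465+.095*np.cos(a),.099+.095*np.sin(a)])
    rows=[proj(p,O+Rp@(C+[0,.009*np.cos(t),.009*np.sin(t)]))[0] for t in w]
    B=np.array([.0004,.03465+.071*np.cos(a),.099+.071*np.sin(a)])
    print(ph,"rad",round(np.radians(ph+15),2),"disc rows",min(rows),max(rows),"stem root",proj(p,O+Rp@B)[0])
```

```text
197 rad 3.7 disc rows 294.17686397490235 313.5032351393576 stem root 287.0019841531401
195 rad 3.67 disc rows 296.90541821720234 316.37206414526713 stem root 289.13283592730545
192 rad 3.61 disc rows 300.9166261997228 320.6032639209497 stem root 292.24938173934896
188 rad 3.54 disc rows 306.1010289034141 326.09910901531293 stem root 296.2447872892201
183 rad 3.46 disc rows 312.289887416022 332.708742615808 stem root 300.9567284425837
178 rad 3.37 disc rows 318.1145651808255 338.99255721466557 stem root 305.32014137426114
174 rad 3.3 disc rows 322.4802067113833 343.75585388978527 stem root 308.5330363879945
```

```bash
python3 -c "
from h import *
print(ticket.finish_job())"
```

```text
the job is handed in; nothing more can be done
None
```

The job is handed in after about 30 s of the 72 s allowed. The pin is through the fork with its head against the bush. Working the ring over pulled the pin back about 2 mm, so I pushed it home again by feel. The ring is snapped shut past the point at about 3.6 rad, and the gripper is clear. I never touched the jar, roll or gift box. These are my own camera and force readings; no verdict came back.

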